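Move the trigger head over to the new bottle

ROBOT

A 6-joint arm with a two-finger parallel gripper is mounted at the origin on the work surface. World frame = base frame: x ahead of the robot, y to its left, z up, the work surface at z = 0. Lengths are in m, angles in rad, forces in N, time in s.
With the tool pointing down it reaches from about 0.275 to 0.725 m from the base axis. Payload 5.6 kg.
Tool frame: the origin (TCP) lies at the very end of the fingers, on their centre line; the grasp point (between the pads) lies 19 mm behind it; z points along the fingers, y is the line along which they close (so a half turn about z gives the same grasp; the last joint's range is limited). The gripper opens to 85 mm and grips with 20 to 120 N. Pads are 22 mm wide; open, the fingers measure 114 mm over their backs; the gripper's body (76 mm by 85 mm) begins 54 mm behind the grasp point. The pads swing forward as they close: fully open they stand 13 mm farther back than shut.
Start: joints at [-0.93, 0.255, 0.108, 0, -1.424, -0.285], TCP at [0.192, -0.516, 0.231] pointing down, gripper open.
Joint ranges: [-2.95, 2.95], [-1.21, 1.97], [-1.09, 1.5], [-2.87, 1.71], [-2.94, -0.07], [-3.05, 3.05]. Speed limits (rad/s): [2.57, 2.57, 3.14, 3.14, 3.14, 3.14].

INTERFACE

Orientations are given as a unit quaternion [x, y, z, w].
In Python, from rig import * gives the robot as it stands. The module is installed in compiled form; this text tells all that it offers.
- The arm moves only by the tool apply_moves, never from a script. Its argument "increments" is a list of rows, each a list of 7 numbers: the shift along the tool's x, y, z as a fraction of full scale, then the turn, a rotation vector about the tool's x, y, z as a fraction of full scale, then the finger opening in mm, from 0 to 85.4. In form: [[x, y, z, ax, ay, az, jaw], ...]. A call has 1 to 20 rows; each row shifts and turns the commanded pose from where the row before left it, along the tool's axes as they then stand; what a row does not reach is not made up. Full scale, the value 1, is 30 mm for a shift and 0.12 rad for a turn. A row lasts 1/12 s, in which the tool goes at most 41.7 mm and 7.16 degrees, less where a joint would pass 70% of its speed; a pose out of reach is approached as far as the arm can. A call with a number of a shift or a turn outside -1 to 1 is refused whole. A call with a gripper value outside its range is refused whole. The fingers move at their own pace and stop on an object; the grip force is fixed at half the most. Time passes only in rows, so rows that do not move let the fingers close. It gives the time, the measured TCP pose, the force, the opening and the grip force at its end, in the units of the state.
- observe(): the state, without advancing time (a new reading comes with each control period).
- get_image(name): name is "side" or "top"; returns a dict with "frame" (420x560x3 uint8, blue, green, red), "mtx" (3x3 intrinsics, pixels), "R" (3x3) and "t" (3): a world point X has camera coordinates R X + t. Camera axes: x right, y down, z forward; pixel columns grow to the right and rows downward; lengths in m; the calibration is good to about 2 mm. A picture is of the moment at which its call begins. There is no depth.
- sign_off(): hands the job in; it is judged then, once.
Trained networks look in the newest picture that a camera, given by its name, has taken for a name from the list of things; names that differ only in an ending like _2 or _b are one class to them, and where a whole thing is asked for, a point or a joint stands for the part that bears it (a point fixed in the world has none). Each returns a list of dicts, best first, with "p" (0 to 1); they miss things now and then, are a little off and sometimes report something else, mostly with a low value. They report only what shows in the picture. A call takes as long as a camera call. They do not tell look-alikes from the thing itself.
- find_in(query, camera): "at" ([x, y, z] in m, in the coordinates of the camera as it stood for that picture, good to about 4 mm: the middle of the surface that is visible of it).
- trace(query, camera): "region" (420x560 bool, what is visible of it).
The state is a dict: "clock": time; "joint_pos": joint angles; "qd": joint speeds; "joint_efforts": joint torques, N m; "ee_pos": TCP position; "tcp_rot": TCP orientation; "force": force on the tool from outside, world axes, zero at the start; "moment": the same for the moment, N m; "gripper_width": opening from 0.0 (shut) to 1.0 (fully open); "grip_force": force on a finger pad.
Only numpy, scipy, OpenCV 4.12 (cv2) and the standard library are available. Lean on these libraries where they do the work, as an engineer would, in place of code of your own. Each camera call takes 0.05 s, during which the arm holds its last target. There are 200 camera calls.

TASK

The trigger spray head is unscrewed and only sitting in the pale blue old bottle: draw it straight up out of there and lower its dip tube down the neck of the open amber bottle, without ever letting the head or tube touch that bottle, because its sealing rim must stay clean. Finish while holding the head still and upright, the tube centred in the neck and the collar hovering about 12 mm above the rim, so that I can start the thread by hand. Do not knock or shift the amber bottle, leave the old bottle standing where it is, and leave everything else on the shelf alone.

Things in the scene. Friction and masses are not known exactly. Their poses are not given: they have to be found in the camera images.
- spray_head: white and red trigger spray head, about 45 g, upright at the start, its collar loosely on the old bottle's neck. Origin on the tube axis, in the plane of the collar's underside; z up along the tube axis, nozzle to -x. Nozzle x -54 to -68 mm, z 40 to 60; red trigger x -30 to -47, down to z 1. Stiff straight dip tube, 8 mm diameter, down to z -95
- grip (a point): middle of the spray head's white shroud on the tube axis, 47 mm above the collar's underside. The shroud has flat sides to grip: 26 mm wide in y (-13 to +13 mm), x -54 to +30 mm, from 17 mm below to 17 mm above this point (a red strip on top adds 3 mm)
- collar (a point): centre of the underside of the red ribbed collar, the same point and axes as the spray head's origin. The collar is a cap 38 mm across, 18 mm tall, 31 mm inside; its ceiling, 14 mm above this point, sits on the rim at the start
- tube_tip (a point): centre of the lower end of the dip tube, 95 mm below the collar's underside
- old_bottle: pale blue empty loose bottle, 60 g, round, 68 mm body diameter up to 92 mm, shoulder to 109 mm, neck 26 mm outside and 20 mm bore, 130 mm tall; origin at the centre of its underside, z up
- old_mouth (a point): centre of the old bottle's rim, 130 mm above its underside
- new_bottle: amber loose bottle, about 320 g, open at the top, paper label, exactly the old bottle's shape: 68 mm body diameter up to 92 mm, shoulder to 109 mm, neck 26 mm outside and 20 mm bore, 130 mm tall, hollow, inner floor 5 mm above the underside; origin at the centre of its underside, z up
- new_mouth (a point): centre of the amber bottle's rim, 130 mm above its underside; z up along the neck
- tin: stainless scouring tin with ribbed twist cap, 73 mm diameter, 90 mm tall, loose; origin under its centre. Not to be disturbed
- screw_cap: black ribbed screw cap, 31 mm diameter, 18 mm tall, loose on the shelf; origin under its centre. Not to be disturbed
- dish_brush: wooden dish brush lying on its bristles, 221 mm long, 56 mm round head, 42 mm tall; origin on the shelf where the handle meets the head, handle to -x (165 mm), head to +x (56 mm). Not to be disturbed
- tablet_tub: blue round tub with white lid, 94 mm diameter, 92 mm tall, loose; origin under its centre. Not to be disturbed
- caddy: lime plastic caddy, fixed, 260 x 150 mm (x, y), walls 85 mm tall, arched carrying handle over the middle across y, top at 172 mm; origin under its centre
- capped_bottle: green capped bottle standing in the caddy, 60 mm diameter, 142 mm tall; origin under its centre. Not to be disturbed
- shelf: particleboard pull-out shelf, fixed, 560 x 980 mm (x, y), its top 22 mm above its origin, with low white lips along its sides and far edge (66 mm high) and a white push latch on the far lip; origin under its centre, on the work surface
There are look-alikes about, which are no part of the job. There is more than one size of the spray_head; the one meant has the size given above.

How it is judged:
By the outcome, as a careful person would: the job done as asked, in the order asked, and still so for the second after the job is handed in, while the arm keeps its last pose, push and grip.
It also fails if it takes over 45 s, if anything falls off the work surface, if the arm or the gripper's body presses on something with over 40 N, if the wrist force passes 120 N, or if a joint passes its speed limit or range.

## Working session

There is one attempt and no reset: what is moved stays moved. The work goes in short steps, Python scripts to look and compute and a tool call to move; the robot and the scene stay as the last step left them, time stands still between calls to the robot, and variables do not carry over. Pictures are saved under pics/ and viewed, at most 10 in all, crops included, and the job is handed in when it is done.

Besides the shell and the picture viewer there is one more tool, called after "Call:" as name(argument=value, ...) on one line, values as JSON. apply_moves: Moves the arm, as the interface text tells. Its arguments: {"type":"object","properties":{"increments":{"type":"array"}},"required":["increments"]}

```bash
mkdir -p pics
cat > h.py <<'E'
from rig import *
import numpy as np, cv2
def cam(n,save=None):
    d=get_image(n)
    if save: cv2.imwrite('pics/'+save,d['frame'])
    return d
def w(d,p): return np.array(d['R']).T@(np.array(p)-np.array(d['t']).ravel())
def px(d,X):
    c=np.array(d['R'])@np.array(X)+np.array(d['t']).ravel(); u=np.array(d['mtx'])@c; return u[:2]/u[2]
E
python3 - <<'E'
from h import *
np.set_printoptions(precision=4,suppress=True)
for n in ['side','top']:
    d=cam(n,n+'0.png'); print(n,'campos',w(d,[0,0,0]),'fwd',d['R'][2])
    for q in ['spray_head','old_bottle','new_bottle','tin','screw_cap','dish_brush','tablet_tub','caddy','capped_bottle']:
        for r in find_in(q,n): 
            if r['p']>.2: X=w(d,r['at']);print(q,round(r['p'],2),X,px(d,X).round())
o=observe();print(o)
E
```

```text
side campos [-0.1606  0.7795  0.7063] fwd [ 0.5339 -0.6784 -0.5047]
spray_head 0.84 [0.4724 0.0412 0.1842] [262. 195.]
spray_head 0.7 [0.4533 0.0488 0.0869] [265. 227.]
spray_head 0.57 [0.1447 0.2851 0.0181] [306. 350.]
old_bottle 0.86 [0.4531 0.0482 0.0857] [266. 228.]
old_bottle 0.51 [0.6405 0.3898 0.1128] [122. 251.]
new_bottle 0.97 [0.4918 0.2415 0.0961] [207. 251.]
new_bottle 0.68 [0.4584 0.0469 0.0826] [265. 228.]
tin 0.92 [ 0.4482 -0.1337  0.0875] [303. 203.]
screw_cap 0.5 [0.6265 0.014  0.042 ] [231. 216.]
dish_brush 0.6 [ 0.6711 -0.3608  0.0602] [289. 170.]
dish_brush 0.56 [0.577  0.3896 0.0771] [139. 272.]
tablet_tub 0.81 [0.7535 0.0274 0.0898] [200. 193.]
tablet_tub 0.28 [0.4717 0.0375 0.1887] [263. 193.]
caddy 0.61 [0.5804 0.3879 0.0767] [139. 271.]
caddy 0.44 [0.5133 0.1285 0.0235] [232. 250.]
capped_bottle 0.96 [0.64   0.3861 0.1107] [123. 251.]
top campos [ 0.4016 -0.0076  1.3566] fwd [ 0.0616  0.0084 -0.9981]
spray_head 0.82 [ 0.216  -0.2916  0.0228] [396. 313.]
spray_head 0.8 [0.1453 0.2756 0.0222] [179. 334.]
spray_head 0.67 [0.481  0.032  0.2016] [273. 204.]
old_bo
[... 186 characters left out ...]
27. 140.]
tablet_tub 0.6 [0.7666 0.0081 0.1182] [287.  94.]
caddy 0.72 [0.5767 0.3904 0.0353] [142. 169.]
caddy 0.71 [0.4838 0.0331 0.2037] [273. 203.]
capped_bottle 0.58 [0.6457 0.365  0.1305] [142. 137.]
{'clock': 1.0, 'joint_pos': array([-0.9304,  0.2551,  0.1082, -0.    , -1.4239, -0.2846]), 'qd': array([ 0.0004, -0.0011, -0.0001,  0.0002,  0.0005,  0.0001]), 'joint_efforts': array([ -0.001 , -38.6412,  23.8071,   5.3678,  -0.0006,  -0.    ]), 'ee_pos': array([ 0.1916, -0.5155,  0.2313]), 'tcp_rot': array([-0.1769,  0.9842, -0.    ,  0.    ]), 'force': array([ 0.0441, -0.7038,  0.3097]), 'moment': array([-0.0388, -0.0639,  0.0249]), 'grip_force': 0.0, 'gripper_width': 1.0014665147980801}
```

View pics/side0.png

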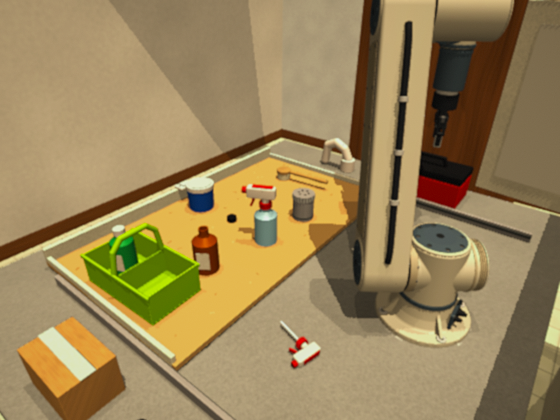

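View pics/top0.png

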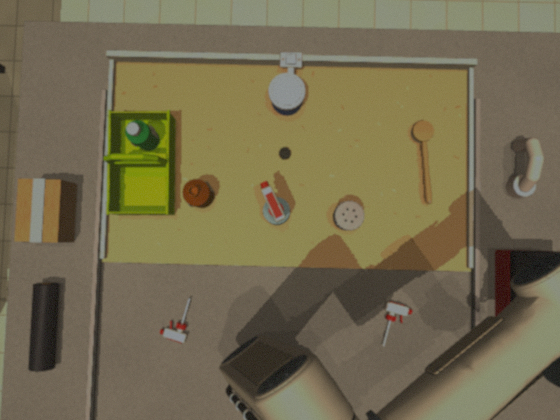

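The picture shows three spray heads. One stands in the pale blue bottle, at side (262,195) and top (273,203). Two lie loose: one at side (306,350) / top (179,334), the other at top (396,313). The standing one is meant. The amber bottle is at side (206,250) and top (198,193).

```bash
cat > fit.py <<'E'
from h import *
from scipy.optimize import minimize
def hull(m,d,P):
    q=np.array([px(d,p) for p in P])*16
    cv2.fillConvexPoly(m,cv2.convexHull(q.astype(np.int32).reshape(-1,1,2)),1,shift=4)
def ring(r,z,n=24):
    a=np.arange(n)*2*np.pi/n; return np.c_[r*np.cos(a),r*np.sin(a),0*a+z]
def bottle(d,x,y):
    m=np.zeros((1680,2240),np.uint8); D=dict(d); D['mtx']=np.diag([4,4,1])@d['mtx']
    for r1,z1,r2,z2 in [(.034,0,.034,.092),(.034,.092,.013,.109),(.013,.109,.013,.130)]:
        hull(m,D,np.r_[ring(r1,z1),ring(r2,z2)]+[x,y,.022])
    return m
def box(a,b,c): return np.array([[i,j,k] for i in a for j in b for k in c])
def head(d,x,y,yaw,z=.138,tube=False):
    m=np.zeros((1680,2240),np.uint8); D=dict(d); D['mtx']=np.diag([4,4,1])@d['mtx']
    c,s=np.cos(yaw),np.sin(yaw); R=np.array([[c,-s,0],[s,c,0],[0,0,1]])
    L=[np.r_[ring(.019,0),ring(.019,.018)],box([-.054,.03],[-.013,.013],[.03,.064]),box([-.05,.028],[-.01,.01],[.064,.067]),
       box([-.068,-.054],[-.008,.008],[.04,.06]),box([-.042,-.032],[-.005,.005],[.001,.03]),np.r_[ring(.013,.018),ring(.013,.03)]]
    if tube: L.append(np.r_[ring(.004,-.095),ring(.004,0)])
    for P in L: hull(m,D,P@R.T+[x,y,z])
    return m
def iou(m,t):
    t=cv2.resize(t.astype(np.uint8),(2240,1680),interpolation=cv2.INTER_NEAREST)
    return (m&t).sum()/max(1,(m|t).sum())
E
python3 - <<'E'
from fit import *
ds={n:cam(n) for n in ['side','top']}
def reg(q,n,pos):
    L=[r for r in trace(q,n) if r['region'].any()]
    def dist(r): v,u=np.nonzero(r['region']); return np.hypot(*(np.array([u.mean(),v.mean()])-px(ds[n],pos)))
    r=min(L,key=dist); print(q,n,r['p'],dist(r),r['region'].sum()); return r['region']
TB={n:reg('new_bottle',n,[.51,.225,.09]) for n in ds}
TO={n:reg('old_bottle',n,[.47,.027,.09]) for n in ds}
TH={n:reg('spray_head',n,[.478,.03,.18]) for n in ds}
def opt(f,x0,sc):
    x0=np.array(x0);S=np.vstack([x0]+[x0+np.eye(len(x0))[i]*sc[i] for i in range(len(x0))])
    r=minimize(f,x0,method='Nelder-Mead',options=dict(initial_simplex=S,xatol=1e-4,fatol=1e-4)); print(r.x.round(4),-r.fun); return r.x
for ns in (['side'],['top'],['side','top']):
    print(ns)
    nb=opt(lambda v:-np.mean([iou(bottle(ds[n],*v),TB[n]) for n in ns]),[.51,.222],[.012,.012])
    best=max([opt(lambda v:-np.mean([iou(head(ds[n],*v),TH[n]) for n in ns]),[.467,.027,y],[.01,.01,.2]) for y in (-2.7,)],key=len)
    ob=opt(lambda v:-np.mean([iou(bottle(ds[n],*v)&~head(ds[n],*best),TO[n]) for n in ns]),[.467,.027],[.012,.012])
ims=[]
for n,c in (('side',(235,220)),('top',(240,195))):
    f=ds[n]['frame'].copy(); f=cv2.resize(f,None,fx=4,fy=4,interpolation=cv2.INTER_CUBIC)
    for m,col in ((bottle(ds[n],*nb),(0,255,0)),(bottle(ds[n],*ob),(255,0,0)),(head(ds[n],*best),(255,0,255))):
        cs,_=cv2.findContours(m,0,2); cv2.drawContours(f,cs,-1,col,1)
    ims.append(f[4*c[1]-280:4*c[1]+280,4*c[0]-200:4*c[0]+200])
cv2.imwrite('pics/fit.png',np.hstack(ims))
E
```

```text
new_bottle side 0.78 3.8867584867876115 1012
new_bottle top 0.71 0.40497150709797175 752
old_bottle side 0.63 5.482988035176935 792
old_bottle top 0.87 1.8846306473749754 292
spray_head side 0.74 2.098679531660058 550
spray_head top 0.85 4.385624330314607 425
['side']
[0.5136 0.2257] 0.9066741762883694
[ 0.4703  0.0281 -2.8421] 0.8210713284098345
[0.4725 0.0214] 0.9496535796766744
['top']
[0.5112 0.227 ] 0.9492066088663504
[ 0.4732  0.0267 -2.6872] 0.8448103792415169
[0.4703 0.0266] 0.8264007597340931
['side', 'top']
[0.5114 0.227 ] 0.9251888980961211
[ 0.4715  0.0262 -2.6994] 0.8259601760781347
[0.4699 0.0262] 0.8686574712832473
```

View pics/fit.png

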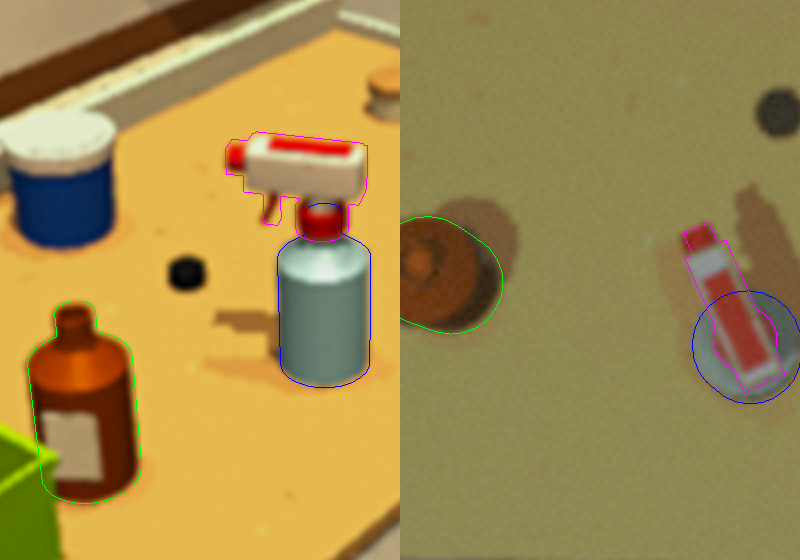

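Contours match the standing head (yaw about -2.70, upright) and both bottles to about 1–2 mm. The size also fits the description: about 98 mm nozzle to back. Next I rise, turn slightly, and move over.

Call:
apply_moves(increments=[[0,0,-0.6,0,0,-0.24,85],[0,0,-0.6,0,0,-0.24,85],[0,0,-0.6,0,0,-0.24,85],[0,0,-0.6,0,0,0,85],[-0.8,0.6,0,0,0,0,85],[-0.8,0.6,0,0,0,0,85],[-0.8,0.6,0,0,0,0,85],[-0.8,0.6,0,0,0,0,85],[-0.8,0.6,0,0,0,0,85],[-0.8,0.6,0,0,0,0,85],[-0.8,0.6,0,0,0,0,85],[-0.8,0.6,0,0,0,0,85],[-0.8,0.6,0,0,0,0,85],[-0.8,0.6,0,0,0,0,85],[-0.8,0.6,0,0,0,0,85],[-0.8,0.6,0,0,0,0,85],[-0.8,0.6,0,0,0,0,85],[-0.8,0.6,0,0,0,0,85],[-0.8,0.6,0,0,0,0,85],[-0.8,0.6,0,0,0,0,85]])

```text
clock: 3.07
ee_pos: [0.4158, -0.0895, 0.3036]
tcp_rot: [-0.219, 0.976, -0.0, 0.0]
force: [-0.1, -0.9, 0.4]
gripper_width: 0.993
grip_force: 0.0
```

```bash
cat >> h.py <<'E'
from scipy.spatial.transform import Rotation as Ro
def need(target,yaw=None):
    o=observe(); R=Ro.from_quat(o['tcp_rot']); M=R.as_matrix()
    print('t',o['clock'],'tcp',o['ee_pos'].round(4),'units',(M.T@(np.array(target)-o['ee_pos'])/.03).round(2),'F',np.round(o['force'],1),'w',o['gripper_width'],o['grip_force'])
    print('x-yaw',np.arctan2(M[1,0],M[0,0]).round(4),'tilt',M[:2,2].round(4), end=' ')
    if yaw is not None:
        T=np.array([[np.cos(yaw),np.sin(yaw),0],[np.sin(yaw),-np.cos(yaw),0],[0,0,-1]])
        print('turn',((R.inv()*Ro.from_matrix(T)).as_rotvec()/.12).round(3))
E
python3 -c "
from h import *
need([.4712,.0265,.305],-2.70)"
```

```text
t 3.0667 tcp [ 0.4158 -0.0895  0.3036] units [-3.32  2.7  -0.05] F [-0.1 -0.9  0.4] w 0.9934435661177545 0.0
x-yaw -2.6991 tilt [0.0008 0.    ] turn [-0.002  0.006  0.007]
```

Call:
apply_moves(increments=[[-0.83,0.67,0,0,0,0,85],[-0.83,0.67,0,0,0,0,85],[-0.83,0.67,0,0,0,0,85],[-0.83,0.67,0,0,0,0,85],[0,0,0,0,0,0,85],[0,0,0,0,0,0,85],[0,0,0,0,0,0,70],[0,0,0,0,0,0,70]])

```text
clock: 3.73
ee_pos: [0.4708, 0.0237, 0.3036]
tcp_rot: [-0.219, 0.976, -0.0, 0.0]
force: [-0.9, 0.2, 0.2]
gripper_width: 0.822
grip_force: 0.0
```

```bash
python3 -c "
from h import *
need([.4712,.0265,.166],-2.70)
d=cam('side'); f=cv2.resize(d['frame'],None,fx=4,fy=4,interpolation=cv2.INTER_CUBIC)
cv2.imwrite('pics/pre.png',f[400:1000,700:1400])"
```

```text
t 3.7333 tcp [0.4708 0.0237 0.3036] units [-0.05  0.08  4.59] F [-0.9  0.2  0.2] w 0.8216700643160454 0.0
x-yaw -2.7001 tilt [ 0.0005 -0.    ] turn [-0.002  0.003 -0.001]
```

View pics/pre.png

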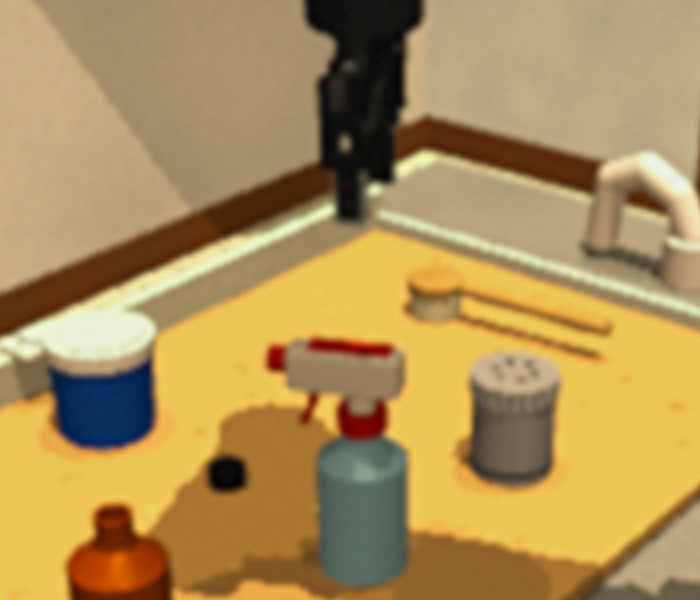

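The close crop shows the open fingers (348,200) straight over the standing head's collar (362,415) in the blue bottle. I descend and close.

Call:
apply_moves(increments=[[-0.04,0.08,0.7,0,0,0,70],[0,0,0.7,0,0,0,70],[0,0,0.7,0,0,0,70],[0,0,0.7,0,0,0,70],[0,0,0.7,0,0,0,70],[0,0,0.6,0,0,0,70],[0,0,0.48,0,0,0,70],[0,0,0,0,0,0,60],[0,0,0,0,0,0,50],[0,0,0,0,0,0,40],[0,0,0,0,0,0,35],[0,0,0,0,0,0,32],[0,0,0,0,0,0,30],[0,0,0,0,0,0,28],[0,0,0,0,0,0,27]])

```text
clock: 5.03
ee_pos: [0.4713, 0.0271, 0.1662]
tcp_rot: [-0.219, 0.976, -0.0, 0.0]
force: [-0.0, -0.3, -0.1]
gripper_width: 0.315
grip_force: 0.1
```

```bash
python3 -c "
from h import *
need([.4712,.0265,.166],-2.70)
ims=[]
for n,c in (('side',(262,205)),('top',(265,205))):
    d=cam(n); f=cv2.resize(d['frame'],None,fx=5,fy=5,interpolation=cv2.INTER_CUBIC); ims.append(f[5*c[1]-280:5*c[1]+280,5*c[0]-200:5*c[0]+200])
cv2.imwrite('pics/grip.png',np.hstack(ims))"
```

```text
t 5.0333 tcp [0.4713 0.0271 0.1662] units [ 0.01 -0.02  0.01] F [-0.  -0.3 -0.1] w 0.3154901733864376 0.14242313336580992
x-yaw -2.6994 tilt [0.0006 0.0001] turn [-0.002  0.005  0.005]
```

View pics/grip.png

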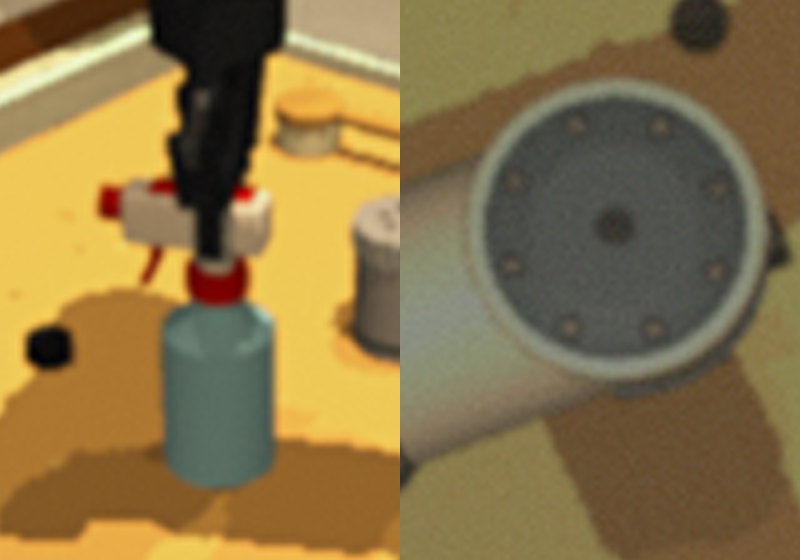

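The fingers straddle the shroud's middle, just above the collar at (218,280). I grip and draw it up.

Call:
apply_moves(increments=[[0,0,0,0,0,0,24],[0,0,0,0,0,0,20],[0,0,0,0,0,0,10],[0,0,0,0,0,0,10],[0,0,0,0,0,0,10],[0,0,-0.1,0,0,0,10],[0,0,-0.2,0,0,0,10],[0,0,-0.3,0,0,0,10],[0,0,-0.5,0,0,0,10],[0,0,-0.5,0,0,0,10],[0,0,-0.5,0,0,0,10],[0,0,-0.5,0,0,0,10],[0,0,-0.5,0,0,0,10],[0,0,-0.5,0,0,0,10],[0,0,-0.5,0,0,0,10],[0,0,-0.5,0,0,0,10],[0,0,-0.3,0,0,0,10],[0,0,-0.1,0,0,0,10],[0,0,0,0,0,0,10],[0,0,0,0,0,0,10]])

```text
clock: 6.8
ee_pos: [0.4708, 0.0272, 0.3153]
tcp_rot: [-0.219, 0.976, 0.0, -0.0]
force: [0.4, -0.5, -0.3]
gripper_width: 0.298
grip_force: 58.8
```

```bash
python3 -c "
from fit import *
need([.4712,.0265,.316],-2.70)
d=cam('side'); z=observe()['ee_pos'][2]-.028
f=cv2.resize(d['frame'],None,fx=4,fy=4,interpolation=cv2.INTER_CUBIC)
m=head(d,.4713,.0271,-2.70,z,True); cs,_=cv2.findContours(m,0,2); cv2.drawContours(f,cs,-1,(255,0,255),1)
m=bottle(d,.4705,.0262); cs,_=cv2.findContours(m,0,2); cv2.drawContours(f,cs,-1,(255,0,0),1)
m=bottle(d,.5114,.2270); cs,_=cv2.findContours(m,0,2); cv2.drawContours(f,cs,-1,(0,255,0),1)
cv2.imwrite('pics/lift.png',f[500:1100,700:1300])"
```

```text
t 6.8 tcp [0.4708 0.0272 0.3153] units [-0.   -0.03 -0.02] F [ 0.4 -0.5 -0.3] w 0.29791856254911425 58.8204699754715
x-yaw -2.6994 tilt [-0.001   0.0002] turn [ 0.005 -0.007  0.005]
```

View pics/lift.png

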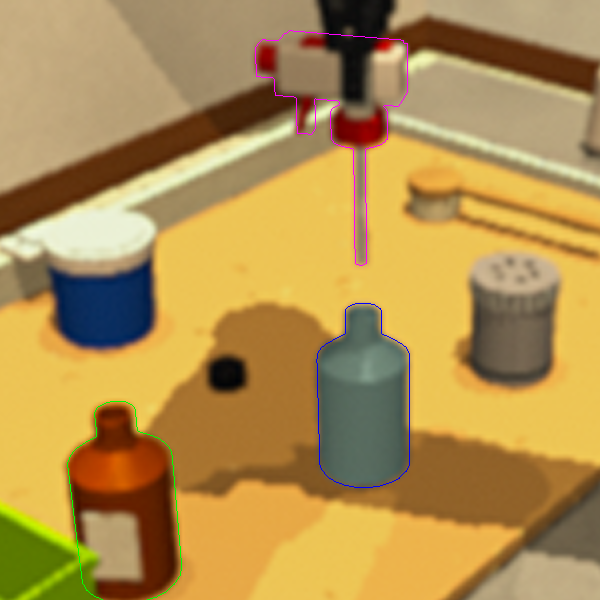

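The overlay matches: the head hangs upright, tube tip at (361,264), clear of the old bottle's rim at (363,305), and the old bottle is still in place. The amber contour sits about 1–2 mm to the right, so I refine it with image edges.

Run:
```python
from fit import *
ds={n:cam(n) for n in ['side','top']}
def G(f):
    f=cv2.resize(f,None,fx=4,fy=4,interpolation=cv2.INTER_CUBIC).astype(np.float32)
    f=cv2.GaussianBlur(f,(0,0),3); g=[np.hypot(cv2.Sobel(f[...,c],5,1,0),cv2.Sobel(f[...,c],5,0,1)) for c in range(3)]
    return np.minimum(np.sum(g,0),np.percentile(np.sum(g,0),99))
g={n:G(ds[n]['frame']) for n in ds}
def sil(n,v):
    cs,_=cv2.findContours(bottle(ds[n],*v),0,cv2.CHAIN_APPROX_NONE); c=max(cs,key=len)[:,0]; return g[n][c[:,1],c[:,0]].mean()
def rim(n,v):
    s=0
    for r in (.013,):
        q=np.array([px(ds[n],p) for p in ring(r,.152,72)+[v[0],v[1],0]])*4; q=q.round().astype(int); s+=g[n][q[:,1],q[:,0]].mean()
    return s
def best(F,c):
    for st,k in ((.0015,5),(.0005,3)):
        L=[(F((c[0]+i*st,c[1]+j*st)),c[0]+i*st,c[1]+j*st) for i in range(-k,k+1) for j in range(-k,k+1)]; m=max(L); c=m[1:]
    return np.round(m,4)
a=(.5114,.227)
print('amber side',best(lambda v:sil('side',v),a),'top',best(lambda v:sil('top',v),a),'toprim',best(lambda v:rim('top',v),a),'both',best(lambda v:sil('side',v)/sil('side',a)+rim('top',v)/rim('top',a),a))
print('old side',best(lambda v:sil('side',v),(.4705,.0262)))
nb=best(lambda v:sil('side',v),a)[1:]
ims=[]
for n,c in (('side',(205,250)),('top',(198,193))):
    f=cv2.resize(ds[n]['frame'],None,fx=8,fy=8,interpolation=cv2.INTER_CUBIC)
    for r,z in ((.013,.152),(.034,.114),(.034,.022)):
        q=np.array([px(ds[n],p) for p in ring(r,z,72)+[nb[0],nb[1],0]])*8+3.5; cv2.polylines(f,[q.astype(np.int32)],True,(0,255,0),1)
    ims.append(f[8*c[1]-280:8*c[1]+280,8*c[0]-200:8*c[0]+200])
cv2.imwrite('pics/amb.png',np.hstack(ims))
```

```text
amber side [201.0876   0.5119   0.2285] top [46.652   0.5129  0.236 ] toprim [46.8594  0.5144  0.2215] both [2.246  0.5109 0.23  ]
old side [1.418121e+02 4.710000e-01 2.670000e-02]
```

View pics/amb.png

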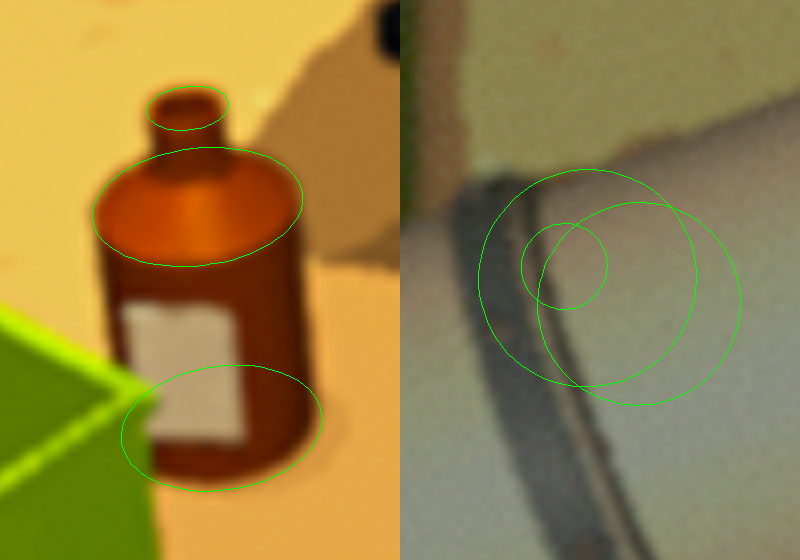

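Side fit of the amber is good, its rim centred at (187,108) in the crop; the top view is blocked by the arm. I move over it at the current height, tip 40 mm above the rim.

Call:
apply_moves(increments=[[-0.15,0.2,0,0,0,0,10],[-0.3,0.4,0,0,0,0,10],[-0.4,0.54,0,0,0,0,10],[-0.4,0.54,0,0,0,0,10],[-0.4,0.54,0,0,0,0,10],[-0.4,0.54,0,0,0,0,10],[-0.4,0.54,0,0,0,0,10],[-0.4,0.54,0,0,0,0,10],[-0.4,0.54,0,0,0,0,10],[-0.4,0.53,0,0,0,0,10],[-0.3,0.38,0,0,0,0,10],[-0.14,0.18,0,0,0,0,10],[0,0,0,0,0,0,10],[0,0,0,0,0,0,10],[0,0,0,0,0,0,10]])

```text
clock: 8.2
ee_pos: [0.5117, 0.2271, 0.3162]
tcp_rot: [-0.219, 0.976, -0.0, 0.0]
force: [-1.0, -0.0, -1.3]
gripper_width: 0.298
grip_force: 58.9
```

```bash
cat > chk.py <<'E'
from fit import *
import sys
need([.5118,.2282,float(sys.argv[2])],-2.70)
o=observe()['ee_pos']; d=cam('side')
f=cv2.resize(d['frame'],None,fx=8,fy=8,interpolation=cv2.INTER_CUBIC)
def poly(P,col): cv2.polylines(f,[(np.array([px(d,p) for p in P])*8+3.5).astype(np.int32)],True,col,1)
for r,z in ((.013,.152),(.010,.152)): poly(ring(r,z,72)+[.5119,.2285,0],(0,255,0))
ax=np.array([o[0],o[1],o[2]-.028])
poly(ring(.004,-.095,36)+ax,(255,0,255)); poly(ring(.019,0,72)+ax,(255,0,255)); poly([ax,ax-[0,0,.095]],(255,0,255))
c=px(d,[.512,.228,.17]); x,y=int(8*c[0]),int(8*c[1]); cv2.imwrite('pics/'+sys.argv[1],f[y-330:y+270,x-250:x+250])
def G(f):
    f=cv2.GaussianBlur(cv2.resize(f,None,fx=4,fy=4,interpolation=cv2.INTER_CUBIC).astype(np.float32),(0,0),2)
    return np.sum([np.hypot(cv2.Sobel(f[...,c],5,1,0),cv2.Sobel(f[...,c],5,0,1)) for c in range(3)],0)
g=G(d['frame']); g=np.minimum(g,np.percentile(g,99))
rt=np.array(d['R'])[0]; rt=rt/np.linalg.norm(rt)
def score(s,lo,hi,r,base):
    q=np.array([px(d,base+s*rt+k*r*rt+[0,0,z]) for z in np.linspace(lo,hi,40) for k in (-1,1)])*4+1.5
    q=q.round().astype(int); return g[q[:,1],q[:,0]].mean()
S=np.arange(-.005,.0051,.00025)
print('\ntube axis shift rightwards mm',1e3*S[np.argmax([score(s,-.09 if len(sys.argv)<4 else -.011,-.004,.004,ax) for s in S])],
 'neck shift mm',1e3*S[np.argmax([score(s,-.016,-.003,.013,np.array([.5119,.2285,.152])) for s in S])],'right dir',rt.round(3))
E
python3 chk.py over.png .192
```

```text
t 8.2 tcp [0.5117 0.2271 0.3162] units [-0.02  0.03  4.14] F [-1.  -0.  -1.3] w 0.29794379370592444 58.86407554149628
x-yaw -2.7 tilt [ 0.0003 -0.0001] turn [-0.002  0.002 -0.   ]

tube axis shift rightwards mm -0.9999999999999966 neck shift mm -0.7499999999999963 right dir [-0.784 -0.62   0.004]
```

View pics/over.png

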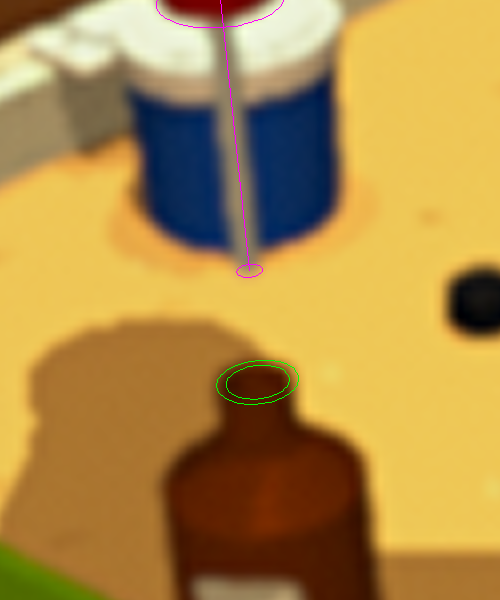

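Laterally the tube and neck agree within 1 mm in the side view, with the tip at (249,268) over the rim at (257,383). I check depth with an edge fit, using the first top picture as well.

Run:
```python
from fit import *
from scipy.optimize import differential_evolution as DE
d=cam('side'); dt=get_image('top'); o=observe()['ee_pos']
def edges(f,s=2.5):
    f=cv2.GaussianBlur(cv2.resize(f,None,fx=4,fy=4,interpolation=cv2.INTER_CUBIC).astype(np.float32),(0,0),s)
    g=np.sum([np.hypot(cv2.Sobel(f[...,c],5,1,0),cv2.Sobel(f[...,c],5,0,1)) for c in range(3)],0)
    return np.minimum(g,np.percentile(g,98.5))
gs=edges(d['frame']); gt=edges(cv2.imread('pics/top0.png')); g0=edges(cv2.imread('pics/side0.png'))
def sc(g,m,vmax=None):
    cs,_=cv2.findContours(m,0,cv2.CHAIN_APPROX_NONE); c=max(cs,key=len)[:,0]; return g[c[:,1],c[:,0]].mean()
def fit(F,c,w=.006):
    r=DE(lambda v:-F(v),[(a-w,a+w) for a in c],popsize=8,maxiter=12,tol=1e-4,seed=1,polish=False); return (r.x*1e3).round(1),round(-r.fun)
print('tcp',(o*1e3).round(1))
print('head side now',fit(lambda v:sc(gs,head(d,v[0],v[1],-2.70,o[2]-.0282,True)),o[:2]))
print('head side start',fit(lambda v:sc(g0,head(d,v[0],v[1],-2.70)),(.4713,.0271)))
print('old side now',fit(lambda v:sc(gs,bottle(d,*v)),(.471,.0265)))
print('amber side now',fit(lambda v:sc(gs,bottle(d,*v)),(.5117,.228)),'start',fit(lambda v:sc(g0,bottle(d,*v)),(.5117,.228)))
print('amber top',fit(lambda v:sc(gt,bottle(dt,*v)),(.5117,.228)))
def ringF(v,n=72):
    s=0
    for r,z in ((.013,.152),(.034,.114)):
        q=(np.array([px(dt,p) for p in ring(r,z,n)+[v[0],v[1],0]])*4).round().astype(int); s+=gt[q[:,1],q[:,0]].mean()
    return s
print('amber top rings',fit(ringF,(.5117,.228)))
print('head top',[fit(lambda v:sc(gt,head(dt,v[0],v[1],y)),(.472,.0265)) for y in (-2.68,-2.70,-2.72)])
```

```text
tcp [511.8 227.1 316.3]
head side now (array([514.3, 224.9]), 145)
head side start (array([467.4,  30.9]), 153)
old side now (array([471.3,  26.2]), 179)
amber side now (array([512. , 228.3]), 193) start (array([511.7, 228.8]), 213)
amber top (array([511.6, 228.7]), 110)
amber top rings (array([511.8, 229.2]), 126)
head top [(array([471.3,  26.7]), 67), (array([470.9,  26.6]), 66), (array([471.3,  27.4]), 65)]
```

Both cameras agree: amber at (511.8, 228.7), and the tube axis on the TCP. I correct by 1.6 mm and lower.

Call:
apply_moves(increments=[[-0.02,0.05,0,0,0,0,10],[0,0,0,0,0,0,10],[0,0,0.1,0,0,0,10],[0,0,0.2,0,0,0,10],[0,0,0.3,0,0,0,10],[0,0,0.3,0,0,0,10],[0,0,0.3,0,0,0,10],[0,0,0.3,0,0,0,10],[0,0,0.3,0,0,0,10],[0,0,0.3,0,0,0,10],[0,0,0,0,0,0,10],[0,0,0,0,0,0,10]])

```text
clock: 9.35
ee_pos: [0.5115, 0.2293, 0.2524]
tcp_rot: [-0.219, 0.976, -0.0, -0.0]
force: [-0.5, -0.7, 0.7]
gripper_width: 0.296
grip_force: 58.8
```

```bash
sed -i 's/.5118,.2282,/.5118,.2287,/' chk.py; python3 chk.py mid.png .192
```

```text
t 9.35 tcp [0.5115 0.2293 0.2524] units [-0.   -0.02  2.01] F [-0.5 -0.7  0.7] w 0.2956284153339544 58.846092224121094
x-yaw -2.6994 tilt [-0.0008 -0.0009] turn [-0.004 -0.009  0.005]

tube axis shift rightwards mm -0.7499999999999963 neck shift mm -0.7499999999999963 right dir [-0.784 -0.62   0.004]
```

View pics/mid.png

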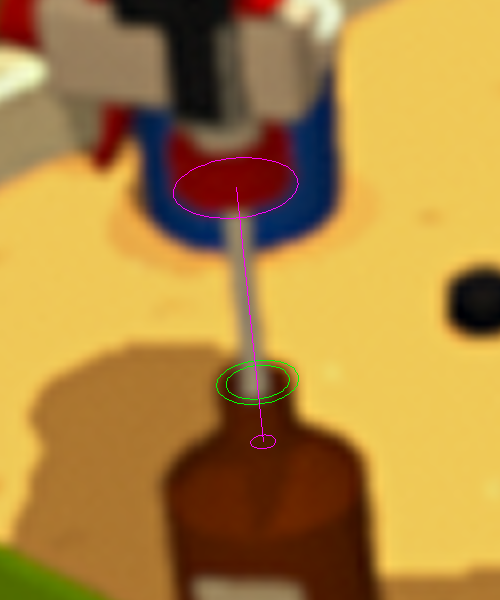

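The tube enters the neck mid-opening (255,380), with no contact force. I lower the remaining 60 mm.

Call:
apply_moves(increments=[[0,0,0.1,0,0,0,10],[0,0,0.2,0,0,0,10],[0,0,0.3,0,0,0,10],[0,0,0.3,0,0,0,10],[0,0,0.3,0,0,0,10],[0,0,0.3,0,0,0,10],[0,0,0.2,0,0,0,10],[0,0,0.2,0,0,0,10],[0,0,0.1,0,0,0,10],[0,0,0,0,0,0,10],[0,0,0,0,0,0,10],[0,0,0,0,0,0,10],[0,0,0,0,0,0,10]])

```text
clock: 10.48
ee_pos: [0.5119, 0.2296, 0.1934]
tcp_rot: [-0.219, 0.976, 0.0, 0.001]
force: [-0.5, -0.2, -0.3]
gripper_width: 0.296
grip_force: 58.8
```

```bash
python3 chk.py fin.png .192 s
```

```text
t 10.4833 tcp [0.5119 0.2296 0.1934] units [ 0.02 -0.03  0.05] F [-0.5 -0.2 -0.3] w 0.2958648431336628 58.845927715301514
x-yaw -2.6994 tilt [0.0009 0.0006] turn [0.001 0.009 0.005]

tube axis shift rightwards mm 5.000000000000009 neck shift mm -0.7499999999999963 right dir [-0.784 -0.62   0.004]
```

View pics/fin.png

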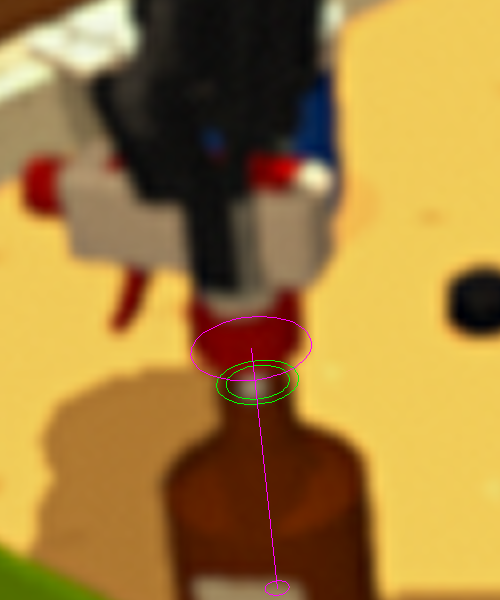

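The tube is in the neck's middle (257,385), and the collar is about 13 mm over the rim. I make a last 1 mm trim, then hold.

Call:
apply_moves(increments=[[0.01,-0.02,0.04,0,0,0,10],[0,0,0,0,0,0,10],[0,0,0,0,0,0,10],[0,0,0,0,0,0,10],[0,0,0,0,0,0,10],[0,0,0,0,0,0,10]])

```text
clock: 11.03
ee_pos: [0.5117, 0.2288, 0.1917]
tcp_rot: [-0.219, 0.976, 0.0, 0.0]
force: [-0.4, 0.3, -0.5]
gripper_width: 0.299
grip_force: 58.8
```

```bash
python3 -c "
from h import *
need([.5118,.2287,.192],-2.70); print(np.abs(observe()['qd']).max()); print(sign_off())"
```

```text
t 11.0333 tcp [0.5117 0.2288 0.1917] units [-0.   -0.01 -0.01] F [-0.4  0.3 -0.5] w 0.298769792158121 58.847572803497314
x-yaw -2.6994 tilt [0.0001 0.0001] turn [0.    0.001 0.005]
0.0011484090917418153
the job is handed in; nothing more can be done
None
```

The job is handed in after about 11 s: the arm is holding the spray head still and upright, its tube in the amber bottle's neck (centred to within a millimetre or two by the camera fits) and its collar about 12 mm above the rim, with no contact felt at the wrist and the old bottle standing where it was.

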